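Set the press roller on the block and back it off

ROBOT

A 6-joint arm with a two-finger parallel gripper is mounted at the origin on the work surface. World frame = base frame: x ahead of the robot, y to its left, z up, the work surface at z = 0. Lengths are in m, angles in rad, forces in N, time in s.
With the tool pointing down it reaches from about 0.275 to 0.825 m from the base axis. Payload 4.9 kg.
Tool frame: the origin (TCP) lies midway between the tips of the shut fingers; the grasp point (between the pads) lies 19 mm behind it (bot.grip_depth is the distance from the TCP to the grasp point, in m); y points along the fingers, x is the direction in which the jaws open and shut, and the axes are right-handed (so a half turn about y gives the same grasp; the last joint's range is limited). The gripper opens to 85 mm and grips with 20 to 120 N. Pads are 22 mm wide; open, the fingers measure 114 mm over their backs; the gripper's body (76 mm by 85 mm) begins 54 mm behind the grasp point. The pads swing forward as they close: fully open they stand 13 mm farther back than shut.
Start: joints at [1.197, 0.326, -0.193, 1.052, 0, 1.437], TCP at [0.131, 0.534, 0.231] pointing down, gripper open.
Joint ranges: [-2.65, 2.65], [-0.97, 1.79], [-1.3, 1.35], [-1.93, 2.1], [-1.47, 1.37], [-3.14, 3.14]. Speed limits (rad/s): [2.57, 2.57, 3.14, 3.14, 3.14, 3.14].

INTERFACE

Orientations are given as a unit quaternion [w, x, y, z].
In Python, from cell import bot gives the robot as it stands. Calls block until the motion is done:
- bot.move_pose(position, orientation): joint-space move of the TCP to a pose.
- bot.move_linear(position, speed=0.15, rotation=None, until_force=None): straight line of the TCP; rotation=None keeps the orientation; speed is the mean speed in m/s. With until_force (N) it stops when the force on the tool has changed by that much, and returns True; else False.
- bot.goto_joints(angles): joint-space move.
- bot.set_gripper(opening, grasp_force=None): opening from 0.0 (shut) to 1.0 (fully open); grasp_force is the grip in N (None keeps the last); returns when the fingers have stopped.
- bot.wait(seconds).
- bot.solve_ik(position, orientation): joint angles nearest the present ones, or None.
- bot.camera(name): name is "side" or "top"; returns the picture (384x512x3 uint8, red, green, blue); there is no depth.
- bot.calibration(name): a dict with "mtx" (3x3 intrinsics, pixels), "extrinsics" (4x4, takes a point from world to camera coordinates). Camera axes: x right, y down, z forward; pixel columns grow to the right and rows downward; lengths in m; the calibration is good to about 2 mm. A picture is of the moment at which its call begins. calibration takes no time and is no camera call.
A pose or a line that the arm cannot do raises bot.PlanningError and nothing moves.
- bot.close_job(): hands the job in, once; it reports no verdict.
Trained networks look in the newest picture that a camera, given by its name, has taken for a name from the list of things; names that differ only in an ending like _2 or _b are one class to them, and where a whole thing is asked for, a point or a joint stands for the part that bears it (a point fixed in the world has none). Each returns a list of dicts, best first, with "confidence" (0 to 1); they miss things now and then, are a little off and sometimes report something else, mostly with a low value. They report only what shows in the picture. A call takes as long as a camera call.
- bot.search_frame(camera, thing): "bbox" ([left, top, width, height] in pixels, round what is visible of it).
Readings, each from a call of its own:
- bot.read_clock(): time.
- bot.read_joint_positions(): joint angles.
- bot.read_joint_vel(): joint speeds.
- bot.read_joint_efforts(): joint torques, N m.
- bot.read_position(): TCP position.
- bot.read_tool_rot(): TCP orientation.
- bot.read_ft_force(): force on the tool from outside, world axes, zero at the start.
- bot.read_moment(): the same for the moment, N m.
- bot.read_gripper_width(): opening from 0.0 (shut) to 1.0 (fully open).
Only numpy, scipy, OpenCV 4.12 (cv2) and the standard library are available. Lean on these libraries where they do the work, as an engineer would, in place of code of your own. Each camera call takes 0.05 s, during which the arm holds its last target. There are 200 camera calls.

TASK

Set the red pressure screw of the printing press to this block: turn its T-handle clockwise until you feel it bottom, bearing down on the roller and the lino block under it, without wrenching it any harder, or the roller will bruise the cut. Then back the screw off a quarter turn from there to leave room for the paper, and let go. Leave the black screw and everything else on the bench as it is.

Things in the scene. Friction and masses are not known exactly. Their poses are not given: they have to be found in the camera images.
- press: green table-top printing press, bolted down; origin: middle of its footprint, on the table; x along the bed (400 x 200 mm, top 110 mm up), y along the rollers. Side frames at y = -130 and +130 mm, 248 mm high, each topped by an upright pressure screw with T-handle: red at y = -130 mm, to be set; black at y = +130 mm. Star wheel outside the black side, 265 mm high. 22 mm thick tan lino block held on the bed under the roller.
- red_grip (a point): middle of the red T-handle's bar, on the screw's upright axis, 299 mm above the table; x axis along the bar, z up. Bar 104 long, 14 thick, 26 mm high: top 13 mm above this point, underside 13 mm below; then a neck 12 mm across, and from 24 mm below this point the threaded screw, 20 mm across. It turns both ways, stays where it is left, and hardly changes height.
- red_end (a point): point in the red bar 50 mm from its middle, at the end with a white dot on top. Clockwise from above runs the screw down, 2.5 mm a turn. Turning freely takes about 0.05 N m. From where the screw bottoms the moment climbs by about 3 N m per rad more; 0.25 to 0.4 N m is a firm stop, over about 0.8 N m the block is bruised.
- screw_foot (a point): foot of the red screw, hidden in the side frame's window about 195 mm above the table; rises and falls with the screw by 0.4 mm per rad. It bottoms when it bears down on the roller's bearing. The exact height at which it does so is not known, so this reading does not tell it: it is felt, 1 to 3 rad clockwise from the start.
- roller_end (a point): centre of the upper roller's bearing under the red screw (steel roller 72 mm across, along the press's y), about 168 mm above the table. The roller rests on the block by its own weight; only a screw wrenched down hard presses it, by hundredths of a mm, into the lino.
- black_end (a point): end of the bar of the black T-handle (same handle as the red one, 50 mm from its screw's axis); not to be turned
- gouge_a_mid (a point): small palm gouge, dark wooden knob handle, 125 mm long, 33 mm high, lying beside the press; point at its middle, half-way up. Not part of the job
- gouge_b_mid (a point): small palm gouge, brown wooden knob handle, 115 mm long, 33 mm high, lying beside the press; point at its middle, half-way up. Not part of the job
- brayer_mid (a point): hand ink roller, black roller 90 mm wide and 40 mm thick, wooden handle, 190 mm long, lying; point at its middle, half-way up. Not part of the job
- ink_tin_mid (a point): round ink tin 68 mm across, 50 mm high, standing beside the press; point at its middle, half-way up. Not part of the job
- spoon_mid (a point): wooden burnishing spoon 160 mm long, lying across the near end of the press bed; point at its middle, half-way up. Not part of the job
- camera_mid (a point): purple pocket camera 96 x 56 x 22 mm, lying; point at its middle, half-way up. Not part of the job
- spirit_mid (a point): clear bottle 62 mm across, 130 mm high, standing; point at its middle, half-way up. Not part of the job
- mug_mid (a point): dark travel mug 77 mm across, 160 mm high, standing; point at its middle, half-way up. Not part of the job

How it is judged:
By the outcome, as a careful person would: the job done as asked, in the order asked, and still so for the second after the job is handed in, with the robot touching nothing.
It also fails if it takes over 72 s, if anything falls off the work surface, if the arm or the gripper's body presses on something with over 40 N, if the wrist force passes 120 N, or if a joint passes its speed limit or range.

## Working session

There is one attempt and no reset: what is moved stays moved. The work goes in short steps, each a Python script; the robot and the scene stay as the last script left them, time stands still between calls to the robot, and variables do not carry over. Pictures are saved under pics/ and viewed, about 8 in all and at most 12, crops included, and the job is handed in when it is done.

```bash
ls; mkdir -p pics; python3 - <<'E'
from cell import bot
import cv2
for c in ("side","top"):
    im=bot.camera(c); cv2.imwrite(f"pics/{c}0.png",im[:,:,::-1])
    k=bot.calibration(c); print(c,k["mtx"].tolist(),k["extrinsics"].round(4).tolist())
    for t in ("red_grip","red_end","black_end","press"):
        print(t,[(d["bbox"],round(d["confidence"],2)) for d in bot.search_frame(c,t)][:3])
print(bot.read_clock(),bot.read_tool_rot(),bot.read_moment())
E
```

```text
pics
side [[469.1319119172551, 0.0, 255.15107595825893], [0.0, 469.1319119172551, 193.21905490671216], [0.0, 0.0, 1.0]] [[0.7873, -0.6164, 0.0133, -0.5081], [-0.4813, -0.6279, -0.6116, 0.2944], [0.3853, 0.4751, -0.7911, 1.2887], [0.0, 0.0, 0.0, 1.0]]
red_grip [([271.6, 131.5, 5.2, 32.7], 0.48)]
red_end [([269.1, 132.1, 8.7, 30.4], 0.74)]
black_end [([182.5, 99.0, 32.1, 23.7], 0.78)]
press [([163.4, 96.1, 136.6, 142.6], 0.84)]
top [[387.93976743855205, 0.0, 254.10126016131952], [0.0, 387.93976743855205, 186.7669558162151], [0.0, 0.0, 1.0]] [[0.0146, -0.9997, 0.0199, -0.1408], [-0.9802, -0.0182, -0.197, 0.5955], [0.1973, -0.0166, -0.9802, 1.1917], [0.0, 0.0, 0.0, 1.0]]
red_grip [([234.4, 144.1, 29.7, 30.0], 0.8)]
red_end [([228.0, 146.5, 34.9, 26.4], 0.55)]
black_end [([328.7, 162.1, 27.1, 31.0], 0.65), ([135.5, 173.9, 29.5, 24.5], 0.56)]
press [([125.5, 120.0, 135.6, 140.0], 0.97)]
0.5 [-0.55620859  0.55622149  0.43659345 -0.43661862] [ 0.02740147  0.04953052 -0.00407599]
```

View pics/side0.png

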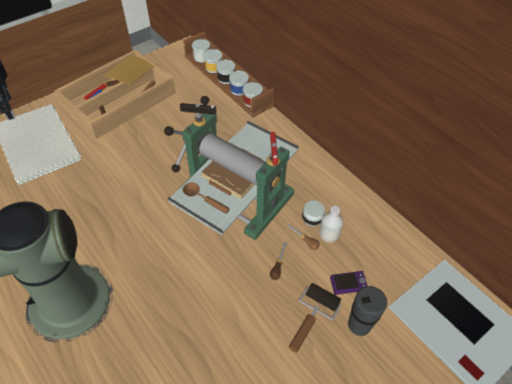

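View pics/top0.png

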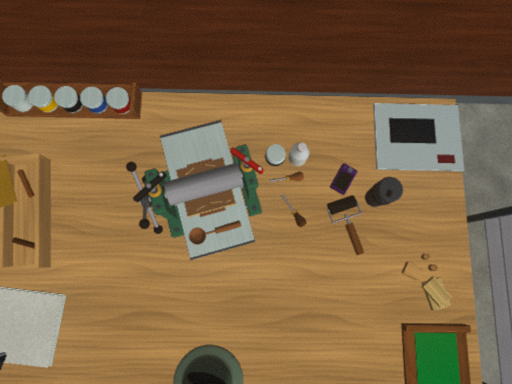

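```bash
python3 - <<'E'
import cv2,numpy as np
a=cv2.imread("pics/top0.png")[130:190,220:280]; b=cv2.imread("pics/side0.png")[115:185,245:315]
f=lambda i:cv2.resize(i,(400,400),interpolation=cv2.INTER_CUBIC)
cv2.imwrite("pics/crop1.png",np.hstack([f(a),f(b)]))
E
```

```text
(no output)
```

View pics/crop1.png

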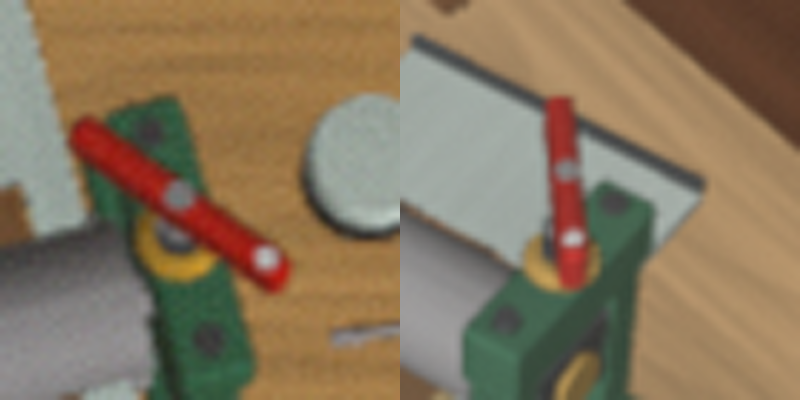

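```bash
cat > h.py <<'E'
import numpy as np
from cell import bot
def ray(c,uv,z):
    k=bot.calibration(c);E=k["extrinsics"];R,t=E[:3,:3],E[:3,3]
    d=R.T@np.linalg.inv(k["mtx"])@[uv[0],uv[1],1];o=-R.T@t
    return o+d*(z-o[2])/d[2]
E
python3 - <<'E'
from h import *
for c,m,d in (("top",(247,158.95),(259.9,168.55)),("side",(274.2,144.75),(275.1,156.65))):
    a,b=ray(c,m,.312),ray(c,d,.312); v=b-a
    print(c,a.round(4),b.round(4),np.hypot(*v[:2]).round(4),np.arctan2(v[1],v[0]).round(3))
a,b=ray("top",(232.7,149.8),.312),ray("top",(262.5,170.5),.312);print(a,b,np.linalg.norm(b-a),(a+b)/2,np.arctan2(*(b-a)[1::-1]))
E
```

```text
top [ 0.6206 -0.1071  0.312 ] [ 0.5956 -0.141   0.312 ] 0.0422 -2.208
side [ 0.6194 -0.1075  0.312 ] [ 0.5945 -0.1413  0.312 ] 0.042 -2.205
[ 0.64464915 -0.06927495  0.312     ] [ 0.59050021 -0.14779302  0.312     ] 0.09537921764530459 [ 0.61757468 -0.10853398  0.312     ] -2.174533119391299
```

```bash
cat >> h.py <<'E'
from scipy.spatial.transform import Rotation as Rn
C=np.array([.620,-.1073])
def quat(a):
    x=np.array([np.cos(a),np.sin(a),0]);y=np.array([0,0,-1.])
    q=Rn.from_matrix(np.c_[x,y,np.cross(x,y)]).as_quat();return [float(v) for v in (q[3],q[0],q[1],q[2])]
E
python3 - <<'E'
from h import *
print(bot.read_joint_positions())
for a in (-2.205+np.pi/2,-2.205-np.pi/2,-2.205-np.pi/2-.2):
  for z in (.43,.282):
    j=bot.solve_ik([*C,z],quat(a)); print(round(a,3),z,None if j is None else np.round(j,3))
print([np.round(bot.read_moment(),3).tolist() for _ in range(3)],bot.read_clock())
E
```

```text
[ 1.19682068e+00  3.26246049e-01 -1.92640197e-01  1.05195001e+00
  2.30258334e-06  1.43661279e+00]
-0.634 0.43 [-0.289  0.465  0.515  1.62   0.     1.916]
-0.634 0.282 [-0.289  0.454  0.128  1.245  0.     1.916]
-3.776 0.43 [-0.289  0.465  0.515  1.62   0.    -1.225]
-3.776 0.282 [-0.289  0.454  0.128  1.245  0.    -1.225]
-3.976 0.43 [-0.289  0.465  0.515  1.62   0.    -1.025]
-3.976 0.282 [-0.289  0.454  0.128  1.245  0.    -1.025]
[[0.027, 0.05, -0.004], [0.027, 0.05, -0.004], [0.027, 0.05, -0.004]] 0.5
```

```bash
python3 - <<'E'
from h import *
import cv2
q=quat(-2.205-np.pi/2)
p=bot.read_position(); bot.move_linear([p[0],p[1],.43],speed=.3)
bot.set_gripper(.6,80)
bot.move_pose([*C,.43],q)
print(bot.read_clock(),bot.read_joint_positions().round(3))
bot.move_linear([*C,.345],speed=.15)
r=lambda:(bot.read_ft_force().round(2),bot.read_moment().round(3))
print(r())
hit=bot.move_linear([*C,.282],speed=.06,until_force=6)
print(hit,bot.read_position(),r(),bot.read_clock())
for c in("side","top"):cv2.imwrite(f"pics/{c}1.png",bot.camera(c)[:,:,::-1])
a=cv2.imread("pics/top1.png")[120:200,210:290]; b=cv2.imread("pics/side1.png")[90:190,230:330]
f=lambda i:cv2.resize(i,(400,400),interpolation=cv2.INTER_CUBIC)
cv2.imwrite("pics/crop2.png",np.hstack([f(a),f(b)]))
E
```

```text
4.5833 [-0.287  0.465  0.515  1.62   0.    -1.225]
(array([ 0.35, -0.15,  0.04]), array([ 0.018, -0.022, -0.009]))
False [ 0.62028997 -0.10737085  0.28250038] (array([ 0.06,  0.03, -0.44]), array([-0.007,  0.059, -0.021])) 6.5
```

View pics/crop2.png

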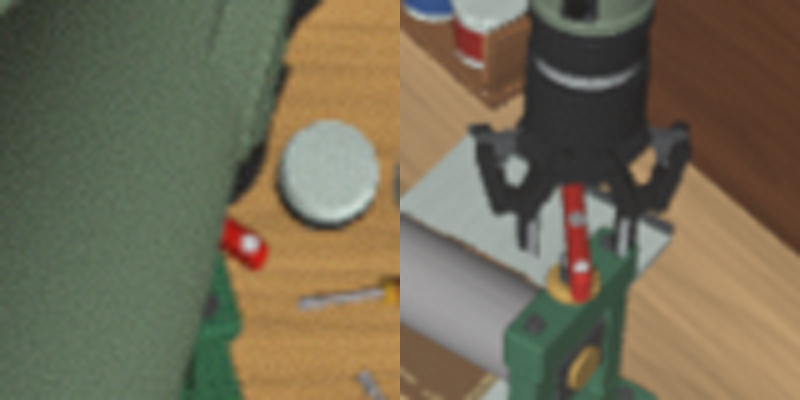

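The picture shows the fingers astride the red bar, with one on each side of its middle (around (530,235) and (625,235) in the right-hand crop). Next I'll close the gripper and check the load.

```bash
python3 - <<'E'
from h import *
r=lambda:(bot.read_ft_force().round(2),bot.read_moment().round(3))
bot.set_gripper(0,80); bot.wait(.2)
print(bot.read_gripper_width(),bot.read_position(),r(),bot.read_clock())
j=bot.read_joint_positions();j0=j[5]
for k in range(6):
    j[5]=j0+.04*(k+1); bot.goto_joints(j)
    print(round(bot.read_joint_positions()[5]-j0,3),*r(),bot.read_clock())
E
```

```text
0.14569088522077756 [ 0.62022846 -0.10744044  0.28233054] (array([ 0.94, -0.74,  4.  ]), array([-0.127,  0.026,  0.019])) 7.225
0.039 [-0.08  0.54  1.63] [-0.048  0.08   0.041] 7.475
0.079 [-0.55  1.07  2.53] [0.055 0.191 0.08 ] 7.725
0.118 [-1.61  0.56  2.24] [0.18  0.243 0.082] 7.975
0.158 [-2.46  0.64  3.23] [0.193 0.346 0.039] 8.225
0.198 [-2.6   1.99  4.09] [ 0.253  0.527 -0.009] 8.475
0.238 [-3.09  2.07  3.2 ] [0.444 0.702 0.025] 8.725
```

```bash
python3 - <<'E'
from h import *
j=bot.read_joint_positions(); j0=-1.225; s=j[5]; hist=[]
for k in range(40):
    j[5]=s+.045*(k+1); bot.goto_joints(j)
    m=bot.read_moment(); f=bot.read_ft_force(); hist.append(m[2])
    print(round(j[5]-j0,3),f.round(1),m.round(2))
    if m[2]>.17 or np.linalg.norm(f)>15: break
m=[]
for _ in range(5): bot.wait(.05); m.append(bot.read_moment()[2])
print(np.round(m,3),bot.read_clock(),bot.read_position(),bot.read_gripper_width())
E
```

```text
0.283 [-3.2  1.6  3.3] [0.36 0.6  0.03]
0.328 [-3.1  1.5  3.6] [0.44 0.68 0.04]
0.373 [-2.9  2.2  3.9] [0.51 0.71 0.04]
0.418 [-4.3  2.6  4.1] [0.67 0.81 0.03]
0.463 [-4.2  3.6  4.6] [0.69 0.85 0.11]
0.508 [-3.9  4.3  3.9] [0.72 0.92 0.07]
0.553 [-4.3  4.3  4. ] [0.75 0.91 0.05]
0.598 [-5.3  4.4  6.3] [0.82 0.88 0.05]
0.643 [-4.2  3.4  4.8] [0.82 0.94 0.05]
0.688 [-4.5  4.4  3.5] [0.87 0.98 0.08]
0.733 [-3.9  5.   5.1] [0.88 0.96 0.07]
0.778 [-4.7  5.   4.9] [0.99 0.96 0.06]
0.823 [-5.   4.8  5.6] [0.97 0.98 0.07]
0.868 [-5.5  4.5  5.5] [0.98 0.93 0.07]
0.913 [-5.2  5.   5.2] [1.02 1.   0.06]
0.958 [-4.6  5.5  5.1] [1.06 0.99 0.06]
1.003 [-4.6  5.2  5. ] [1.14 1.   0.1 ]
1.048 [-5.   5.5  5.4] [1.18 0.99 0.02]
1.093 [-4.4  6.5  5.6] [1.17 0.96 0.06]
1.138 [-4.7  6.8  5.3] [1.19 0.94 0.08]
1.183 [-5.1  5.9  5.3] [1.27 0.94 0.07]
1.228 [-4.3  6.8  5.8] [1.29 0.92 0.1 ]
1.273 [-4.6  6.7  5.7] [1.3  0.96 0.01]
1.318 [-3.3  7.4  6.5] [1.38 0.92 0.01]
1.363 [-4.   7.4  4.6] [1.43 0.93 0.11]
1.408 [-3.8  8.   5.4] [ 1.39  0.9  -0.01]
1.453 [-4.2  7.7  4.9] [1.46 0.85 0.08]
1.498 [-3.4  7.7  5.7] [1.51 0.87 0.06]
1.543 [-4.   7.8  5.2] [1.55 0.82 0.04]
1.588 [-3.3  8.6  4.7] [1.55 0.85 0.07]
1.633 [-3.1  8.2  5. ] [1.54 0.79 0.05]
1.678 [-3.1  8.8  5.5] [1.63 0.74 0.03]
1.723 [-2.6  9.   5.1] [1.64 0.72 0.08]
1.768 [-2.9  8.5  4.6] [ 1.67  0.68 -0.  ]
1.813 [-2.1  9.2  5.4] [1.69 0.63 0.1 ]
1.858 [-2.6  9.6  5. ] [1.71 0.6  0.09]
1.903 [-2.3  9.2  5. ] [1.7  0.58 0.06]
1.948 [-2.4  8.8  4.9] [1.79 0.48 0.05]
1.993 [-2.  10.3  4.3] [1.79 0.48 0.05]
2.038 [-2.1  9.3  4.5] [1.8  0.48 0.01]
[0.06  0.075 0.084 0.08  0.101] 18.975 [ 0.62049136 -0.10452036  0.28232908] 0.1515149695490773
```

```bash
python3 - <<'E'
from h import *
j=bot.read_joint_positions(); j0=-1.225; s=j[5]
def mz(n=4):
    v=[]
    for _ in range(n): bot.wait(.04); v.append(bot.read_moment()[2])
    return np.mean(v)
for k in range(40):
    j[5]=s+.04*(k+1); bot.goto_joints(j)
    m=bot.read_moment(); f=bot.read_ft_force()
    print(round(bot.read_joint_positions()[5]-j0,3),f.round(1),m.round(2))
    if np.linalg.norm(f)>20: break
    if m[2]>.13:
        a=mz(); print("avg",a)
        if a>.16: break
print(mz(),bot.read_clock(),bot.read_position(),bot.read_gripper_width())
E
```

```text
2.074 [-3.6  2.9  3.8] [0.49 0.8  0.16]
avg 0.18534293676812474
0.15568214622302737 19.5583 [ 0.62055971 -0.10435493  0.28233407] 0.15048680544779997
```

```bash
python3 - <<'E'
from h import *
j=bot.read_joint_positions(); j0=-1.225; s=j[5]
def mz(n=5):
    v=[]
    for _ in range(n): bot.wait(.04); v.append(bot.read_moment()[2])
    return np.mean(v)
print(mz(),s-j0)
for k in range(8):
    j[5]=s+.02*(k+1); bot.goto_joints(j); a=mz()
    print(round(bot.read_joint_positions()[5]-j0,3),round(a,3),bot.read_ft_force().round(1),bot.read_moment().round(2))
    if a>.3: break
print(bot.read_clock(),bot.read_position(),Rn.from_quat(np.roll(bot.read_tool_rot(),-1)).as_matrix()[:2,0])
E
```

```text
0.16938755553341855 2.0757115092035665
2.095 0.211 [-3.1  3.6  4.7] [0.55 0.63 0.22]
2.116 0.27 [-1.7  3.4  4.2] [0.59 0.59 0.2 ]
2.136 0.323 [-1.3  4.8  3.7] [0.63 0.42 0.3 ]
21.1417 [ 0.62064386 -0.10430577  0.28234492] [0.9309937  0.36501578]
```

```bash
python3 - <<'E'
from h import *
j=bot.read_joint_positions(); j0=-1.225; s=j[5]
for d in np.linspace(s-j0,.53,9)[1:]:
    j[5]=j0+d; bot.goto_joints(j)
    print(round(bot.read_joint_positions()[5]-j0,3),bot.read_ft_force().round(1),bot.read_moment().round(2))
j=bot.read_joint_positions(); bot.goto_joints(j)
j[5]=j0+.53; bot.goto_joints(j); bot.wait(.2)
print(bot.read_joint_positions()[5]-j0,bot.read_ft_force().round(1),bot.read_moment().round(2),bot.read_clock())
R=Rn.from_quat(np.roll(bot.read_tool_rot(),-1)).as_matrix();print("jaw yaw",np.arctan2(R[1,0],R[0,0]))
bot.set_gripper(.6); p=bot.read_position(); print(p)
bot.move_linear([p[0],p[1],.43],speed=.1)
bot.move_pose([.35,.35,.43],quat(-2.205-np.pi/2))
import cv2
for c in("side","top"):cv2.imwrite(f"pics/{c}2.png",bot.camera(c)[:,:,::-1])
print(bot.read_clock())
a=cv2.imread("pics/top2.png")[130:190,220:280]; b=cv2.imread("pics/side2.png")[115:185,245:315]
f=lambda i:cv2.resize(i,(400,400),interpolation=cv2.INTER_CUBIC)
cv2.imwrite("pics/crop3.png",np.hstack([f(a),f(b)]))
E
```

```text
1.939 [-3.4  2.8  4.7] [ 0.49  0.82 -0.04]
1.737 [-4.8  4.2  5.6] [ 0.4   0.97 -0.08]
1.537 [-4.8  2.6  5.5] [ 0.31  1.09 -0.05]
1.336 [-5.1  2.   5.4] [ 0.19  1.18 -0.06]
1.135 [-5.9  0.8  6. ] [-0.03  1.18 -0.06]
0.934 [-5.8 -0.2  5.3] [-0.13  1.28 -0.02]
0.734 [-5.6 -2.1  5.3] [-0.37  1.22 -0.04]
0.533 [-6.1 -1.9  5. ] [-0.51  1.16 -0.03]
0.530238869163199 [-3.5  1.8  4.4] [ 0.54  0.75 -0.11] 24.3083
jaw yaw 1.977084852121485
[ 0.61990461 -0.10686759  0.28219076]
28.4
```

View pics/crop3.png

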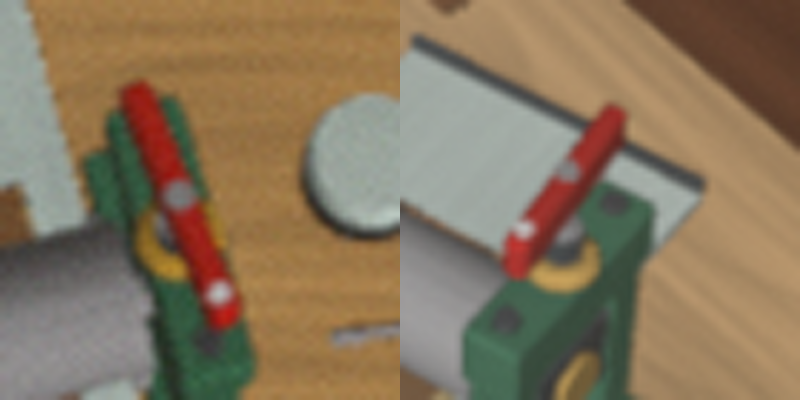

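View pics/side2.png

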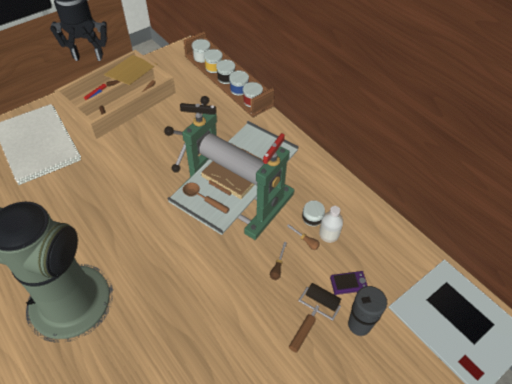

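```bash
python3 - <<'E'
from h import *
for c,m,d in (("top",(247,159),(252.85,173.95)),("side",(274.4,144.8),(266.7,155.1))):
    v=ray(c,d,.312)-ray(c,m,.312); print(c,np.arctan2(v[1],v[0]))
import cv2
for c in("side","top"):
    d=cv2.absdiff(cv2.imread(f"pics/{c}0.png"),cv2.imread(f"pics/{c}2.png")).max(2)>50
    n,_,s,_=cv2.connectedComponentsWithStats(d.astype(np.uint8)); print(c,[x.tolist() for x in s[1:] if x[4]>6])
E
```

```text
top -2.7616999314078376
side -2.7499201777071343
side [[51, 0, 55, 61, 1612], [0, 61, 15, 59, 375], [270, 132, 15, 17, 128], [263, 148, 9, 16, 71], [273, 156, 5, 10, 41], [47, 209, 28, 20, 271], [46, 222, 23, 54, 551], [36, 244, 5, 7, 12], [0, 264, 12, 13, 95]]
top [[238, 142, 10, 15, 66], [231, 148, 13, 12, 76], [251, 161, 13, 13, 76], [246, 165, 10, 14, 64], [0, 230, 45, 60, 1252], [0, 352, 7, 18, 75]]
```

```bash
python3 -c "
from cell import bot
bot.close_job(); print(bot.read_clock())"
```

```text
the job is handed in; nothing more can be done
the job is handed in; nothing more can be done
```

The red screw was turned clockwise to a firm stop, backed off a quarter turn and let go. The job is handed in; the clock was about 28 s against the 72 s limit.

- **Bottoming:** The screw turned freely at about 0.06 N m until roughly 2.04 rad clockwise from the start. From there the moment climbed at about 2.7 N m per rad. I stopped at 2.14 rad with 0.32 N m, inside the firm-stop range and well below the bruising limit.
- **Back-off:** The wrist turned back 1.61 rad from the firm stop, which is 1.51 rad from the estimated point of first contact. That brackets a quarter turn (1.57 rad).
- **Check after letting go:** The cameras put the bar 0.545 to 0.557 rad clockwise from where it started, against 0.53 rad from the wrist. They differ by about 0.02 rad, roughly the accuracy of my pixel readings.
- **Everything else:** Comparing pictures from before and after, only the red bar and the arm itself changed. The black screw and the other things showed no change. The gripper was open and well clear when I handed in.
- **Side load:** My grip was slightly off the screw's axis, so the side force while turning reached about 11 N. This stayed far below the wrist limit.

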